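Unclamp a pump housing and hold it level above its fixture

ROBOT

A 6-joint arm with a two-finger parallel gripper is mounted at the origin on a cart in front of the work surface, level with it; the furniture and walls round the work are solid. World frame = base frame: x ahead of the robot, y to its left, z up, the work surface at z = 0. Lengths are in m, angles in rad, forces in N, time in s.
With the tool pointing down it reaches from about 0.3 to 0.775 m from the base axis. Payload 14.6 kg.
Tool frame: the origin (TCP) lies between the finger pads; the fingertips stand ctrl.tip_extent ahead of it and the grasp point (between the pads) lies 3 mm ahead of it (ctrl.tip_extent is the distance from the TCP to the fingertips, in m); z points along the fingers, y is the line along which they close (so a half turn about z gives the same grasp; the last joint's range is limited). The gripper opens to 94 mm and grips with 3 to 60 N. Pads are 16 mm wide; open, the fingers measure 119 mm over their backs; the gripper's body (75 mm by 177 mm) begins 78 mm behind the grasp point.
Start: joints at [-1.355, 0.3, 1.521, -0, 1.321, -0.067], TCP at [0.153, -0.528, 0.227] pointing down, gripper open.
Joint ranges: [-3.03, 3.03], [-0.79, 2.21], [0.23, 2.52], [-1.04, 4.18], [0, 3.07], [-2.55, 2.55]. Speed limits (rad/s): [2.22, 2.22, 2.57, 3.14, 3.14, 3.14].

INTERFACE

Orientations are given as [roll, pitch, yaw] about the fixed x, y, z axes, in that order (R = Rz(yaw) Ry(pitch) Rx(roll)).
In Python, from station import ctrl, vision gives the robot as it stands (ctrl), with the cameras (vision).
- The arm moves only by the tool shift_gripper, called after "Emit:" as name(argument=value, ...), one argument or row to a line, values as JSON. Schema: {"type":"object","properties":{"increments":{"type":"array","items":{"type":"array","items":{"type":"number"},"minItems":6,"maxItems":6},"minItems":1,"maxItems":10},"aperture":{"type":"number"},"grip_force":{"type":"number"},"only":{"type":"string"},"quiet":{"type":"boolean"},"lines":{"type":"string"}},"required":["increments"],"additionalProperties":false}. increments is a list of rows, 1 to 10 of them, each of 6 numbers: dx, dy, dz in shares of the most that a row can go, 1 being 50 mm, then a rotation vector rx, ry, rz in parts of the range, where 1.0 means 180 degrees; each row shifts and turns the commanded pose from where the row before left it, along the tool's axes as they then stand; what a row does not reach is not made up. A row lasts 1/10 s, in which the tool goes at most 0.05 m and 0.15 rad, less where a joint would pass 70% of its speed; a pose out of reach is approached as far as the arm can. aperture is the finger opening in m, set as the call begins (left out keeps the last). The fingers move at their own pace and stop on an object; grip_force is the grip in N (left out, the last holds). Time passes only in rows, so rows that do not move let the fingers close. The tool returns the time, the measured TCP pose, the force, the opening and the grip force at its end. only (a regular expression) keeps the lines of the reply that match it, lines (a string "A,B") keeps lines A to B, and quiet returns only ok. Input that does not fit is refused with a message, and nothing moves.
- ctrl.get_obs(): the state, without advancing time (a new reading comes with each control period).
- vision.camera(name): name is "scene" or "top"; returns a dict with "pixels" (480x640x3 uint8, blue, green, red), "fx", "fy", "cx", "cy" (pixels), "extrinsics" (4x4, takes a point from camera to world coordinates). Camera axes: x right, y up, looking along -z (the intrinsics and any distortion apply to the point x, -y, -z); pixel columns grow to the right and rows downward; lengths in m; the calibration is good to about 2 mm. A picture is of the moment at which its call begins. There is no depth.
- ctrl.hand_in(): hands the job in; it is judged then, once.
The state is a dict: "time_s": time; "qpos": joint angles; "joint_vel": joint speeds; "tau": joint torques, N m; "ee_pos": TCP position; "eef_rot": TCP orientation; "force": force on the tool from outside, world axes, zero at the start; "moment": the same for the moment, N m; "grip_width": finger opening in m; "grip_force": force on a finger pad.
Only numpy, scipy, OpenCV 4.12 (cv2) and the standard library are available. Lean on these libraries where they do the work, as an engineer would, in place of code of your own. Each camera call takes 0.05 s, during which the arm holds its last target. There are 200 camera calls.

TASK

The pump housing is clamped in the assembly fixture and I want to lay a new seal under it. Pull the toggle clamp's handle back so that its arm swings up out of the way, then grip the housing by its round neck, lift it straight up off the dowels and hold it there for me, level and still, about 10 cm above its seat. Do not turn it or let it tip, leave the small parts lying round about where they are, and finish while still holding the housing.

Things in the scene. Friction and masses are not known exactly. Their poses are not given: they have to be found in the camera images.
- fixture: Assembly fixture fixed to the worktop: aluminium plate 208 x 130 x 12 mm with a steel toggle clamp at its -x end and the housing's seat at its +x end. Origin: centre of the plate's underside, on the worktop; z up, x along its length. The clamp's bracket spans x = -96 to -38 mm; arm and handle move in the plane y = +12 mm.
- nest (a point): Where the housing's origin lies when seated: fixture x = +44, y = -5, z = +22 mm, axes as the fixture's. Three rest buttons carry the flange 22 mm above the worktop; six 8 mm dowels stand round it with 1.5 mm of play, their tops 35.5 mm above the worktop, so the housing must rise straight up by more than 14 mm to come free.
- clamp_arm (a joint): Angle of the clamp's hold-down arm, rad. 0: clamped and locked, the arm level, its rubber foot on the housing's ear at fixture x = +6 mm; the housing cannot push it up. 1.0: clear of the housing; 1.4 and over: upright, clear of fingers on the neck too (stop at 1.6). Pivot at fixture x = -54, z = +42 mm; arm 66 mm long. Moved by the handle; stays where it is left.
- clamp_grip (a point): Middle of the handle's black grip (round, 17 mm thick, 60 mm long). Clamped, it stands upright at fixture x = -42, y = +12, z = +115 mm. It is pulled back (to -x) and down with a few newtons, on an arc of 70 mm radius about x = -59, z = +47 mm; at x = -129, z = +47 mm the arm is at about 1.45 rad. It first snaps over dead centre. y axis: hinge axis; close the fingers along it.
- pump_housing: Grey cast pump housing, 0.4 to 0.7 kg, 60 mm high: flange 8 mm thick with three ears (89 x 91 mm), round body, open neck on top. Origin on the flange's underside, z up, axes as the fixture's when seated. A side tube 30 mm thick sticks out to -y at z = 19 to 49 mm, so the fingers go on the neck's +x and -x sides, tips down to z = 41 mm.
- housing_neck (a point): Centre of the neck's rim: the top of the housing, 60 mm above its origin plane, at x = +5, y = +7 mm in its frame. The neck is 60 mm in outer diameter over its top 18 mm and a little thicker below; the weight acts within 6 mm of this axis. Axes as the housing's.
- seal_ring: Dark rubber seal ring, 43 mm across, 5 mm thick, lying loose on the fixture's plate beside the housing; origin at the centre of its underside. It stays there.
- spanner: Combination spanner, 153 x 20 x 6 mm, lying on the worktop beside the fixture; its length is along its y; origin at the middle of its underside. It stays there.
- bearing: Ball bearing, 47 mm across, 14 mm thick, lying on the worktop beside the fixture; origin at the centre of its underside. It stays there.
- bolt_a: Steel bolt, 42 mm long, 18 mm over the head, lying beside the fixture; origin at the middle of its underside. It stays there.
- bolt_b: A second such bolt; it stays there.
- bolt_c: A third such bolt; it stays there.

How it is judged:
By the outcome, as a careful person would: the job done as asked, in the order asked, and still so for the second after the job is handed in, while the arm keeps its last pose, push and grip.
It also fails if it takes over 54 s, if anything falls off the work surface, if the arm or the gripper's body presses on something with over 40 N, if the wrist force passes 120 N, or if a joint passes its speed limit or range.

## Working session

There is one attempt and no reset: what is moved stays moved. The work goes in short steps, Python scripts to look and compute and a tool call to move; the robot and the scene stay as the last step left them, time stands still between calls to the robot, and variables do not carry over. Pictures are saved under pics/ and viewed, at most 10 in all, crops included, and the job is handed in when it is done.

```bash
ls; mkdir -p pics; python3 - <<'E'
from station import ctrl, vision
import cv2,numpy as np
for n in("scene","top"):
    c=vision.camera(n);cv2.imwrite(f"pics/{n}0.png",c["pixels"]);print(n,[c[k] for k in("fx","fy","cx","cy")],[k for k in c]);print(np.round(c["extrinsics"],4))
print(ctrl.tip_extent,ctrl.get_obs())
E
```

```text
pics
station.py
scene [535.4667919780829, 535.4667919780829, 320.88961670776825, 237.88515770505688] ['pixels', 'fx', 'fy', 'cx', 'cy', 'extrinsics']
[[-0.9043  0.3406 -0.2574  0.2956]
 [-0.4269 -0.7178  0.55    0.6475]
 [ 0.0026  0.6072  0.7945  0.7641]
 [ 0.      0.      0.      1.    ]]
top [469.6572997432911, 469.6572997432911, 321.2368154068113, 236.29682624922205] ['pixels', 'fx', 'fy', 'cx', 'cy', 'extrinsics']
[[ 0.0291  0.9972 -0.0687  0.4689]
 [-0.9996  0.0285 -0.0091  0.1838]
 [-0.0071  0.0689  0.9976  0.9434]
 [ 0.      0.      0.      1.    ]]
0.022 {'time_s': 0.1, 'qpos': array([-1.35457461e+00,  3.00399579e-01,  1.52146948e+00,  1.04024606e-06,
        1.32069660e+00, -6.66055809e-02]), 'joint_vel': array([ 7.01191946e-04, -1.93575564e-03, -4.13260034e-04, -2.86047300e-05,
       -2.06022566e-04,  3.22837582e-04]), 'tau': array([ 1.60137799e-03, -5.32643044e+01, -3.53283906e+01,  7.09547242e-02,
        2.34884291e-02, -5.12893621e-05]), 'ee_pos': array([ 0.15344248, -0.52796153,  0.22697276]), 'eef_rot': array([-3.14062187e+00, -6.57650985e-05,  2.82827010e-01]), 'force': array([-0.18391576, -0.50599375, -0.03563103]), 'moment': array([0.03574242, 0.02096747, 0.02028374]), 'grip_force': 0.0, 'grip_width': 0.09401382711810356}
```

View pics/scene0.png

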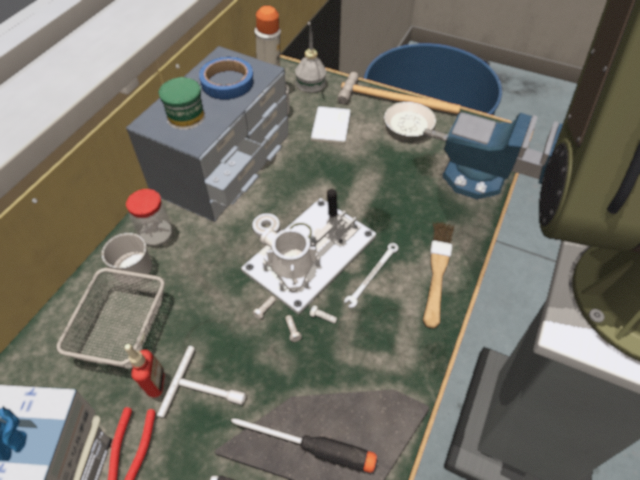

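View pics/top0.png

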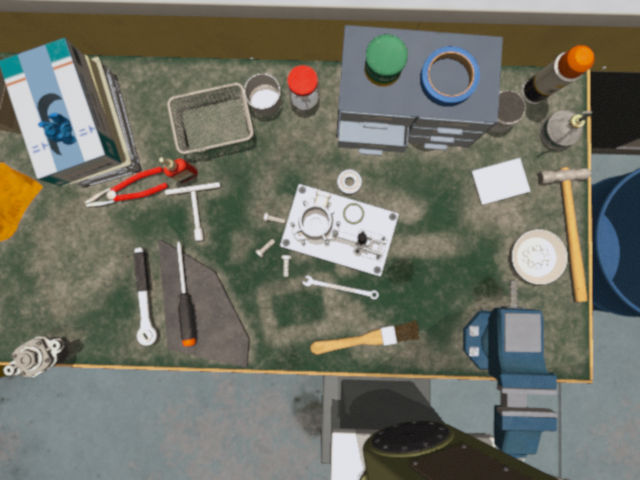

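The top view shows the plate with corners near (300,184), (399,211), (381,275) and (281,246). The neck is at about (315,222) and the black grip at about (362,240). In the scene view the grip is at (333,203) and the neck rim at (292,245). Next I'll measure these.

```bash
cat > util.py <<'E'
import numpy as np,cv2
from station import ctrl, vision
def ray(c,u,v):
    E=np.array(c["extrinsics"]);d=np.array([(u-c["cx"])/c["fx"],-(v-c["cy"])/c["fy"],-1.])
    return E[:3,3],E[:3,:3]@d
def onz(c,u,v,z):
    o,d=ray(c,u,v);return o+d*(z-o[2])/d[2]
def proj(c,p):
    E=np.array(c["extrinsics"]);q=E[:3,:3].T@(np.asarray(p)-E[:3,3])
    return np.array([c["cx"]-c["fx"]*q[0]/q[2],c["cy"]+c["fy"]*q[1]/q[2]])
def tri(c1,p1,c2,p2):
    o1,d1=ray(c1,*p1);o2,d2=ray(c2,*p2)
    t=np.linalg.lstsq(np.c_[d1,-d2],o2-o1,rcond=None)[0]
    a,b=o1+d1*t[0],o2+d2*t[1];return (a+b)/2,np.linalg.norm(a-b)
E
python3 - <<'E'
from util import *
ims={}
for n,(x0,y0) in dict(top=(265,165),scene=(230,180)).items():
    c=vision.camera(n);im=c["pixels"];ims[n]=c
    hsv=cv2.cvtColor(im,cv2.COLOR_BGR2HSV)
    m=((hsv[...,2]>150)&(hsv[...,1]<45)).astype(np.uint8)
    roi=np.zeros_like(m);roi[y0:y0+135,x0:x0+150]=1;m*=roi
    m=cv2.morphologyEx(m,cv2.MORPH_CLOSE,np.ones((9,9)))
    m=cv2.morphologyEx(m,cv2.MORPH_OPEN,np.ones((5,5)))
    ct=max(cv2.findContours(m,0,1)[0],key=cv2.contourArea)
    r=cv2.minAreaRect(ct);print(n,cv2.contourArea(ct))
    box=cv2.boxPoints(r);
    ap=cv2.approxPolyDP(cv2.convexHull(ct),5,True)[:,0];print(ap.tolist(),box.round(1).tolist())
    print([onz(c,*p,.012)[:2].round(4).tolist() for p in ap])
    # dark grip
    g=((hsv[...,2]<45)).astype(np.uint8)*roi
    k,l,s,ce=cv2.connectedComponentsWithStats(g)
    for i in range(1,k):
        if s[i,4]>25: print("dark",s[i],ce[i].round(1))
    crop=im[y0:y0+135,x0:x0+150].copy()
    cv2.imwrite(f"pics/{n}1.png",cv2.resize(crop,None,fx=4.4,fy=4.4,interpolation=cv2.INTER_CUBIC))
a,b=[cv2.imread(f"pics/{n}1.png") for n in("top","scene")]
E
```

```text
top 7589.0
[[398, 213], [380, 274], [284, 260], [270, 244], [298, 185], [347, 169]] [[267.29998779296875, 257.3999938964844], [282.70001220703125, 158.39999389648438], [404.20001220703125, 177.3000030517578], [388.79998779296875, 276.29998779296875]]
[[0.5839, 0.0407], [0.4618, 0.0741], [0.4839, 0.2647], [0.5148, 0.2936], [0.6347, 0.2418], [0.6699, 0.1445]]
scene 8472.5
[[374, 232], [320, 314], [254, 313], [243, 265], [256, 216], [324, 194]] [[209.6999969482422, 282.3999938964844], [288.29998779296875, 168.8000030517578], [377.70001220703125, 230.6999969482422], [299.1000061035156, 344.20001220703125]]
[[0.4594, 0.0743], [0.4754, 0.2656], [0.5713, 0.3091], [0.6342, 0.2362], [0.6677, 0.1322], [0.5785, 0.0302]]
dark [328 194   9  22 144] [332.3 204. ]
```

View pics/top1.png

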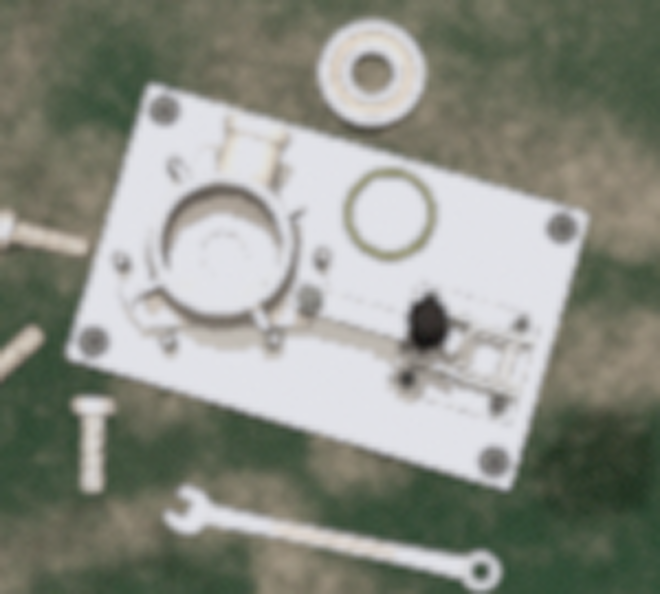

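View pics/scene1.png

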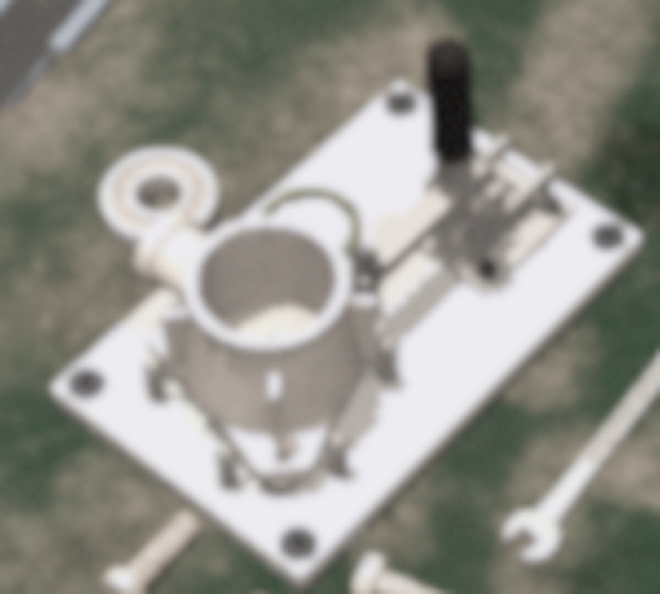

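The top crop shows the plate corners at crop (150,86), (588,215), (510,489) and (67,357), the neck rim at about (229,252), and the grip at (428,325). The scene crop shows the corners at (398,80), (642,238), (300,583) and (52,388), the rim at (268,284), and the grip running from (448,45) to (455,160).

```bash
cat > m.py <<'E'
from util import *
from scipy.optimize import least_squares
T,S=vision.camera("top"),vision.camera("scene")
pt=lambda X,Y:((X+.5)/4.4-.5+265,(Y+.5)/4.4-.5+165)
ps=lambda X,Y:((X+.5)/4.4-.5+230,(Y+.5)/4.4-.5+180)
# fixture corners order: (+,-),(-,-),(-,+),(+,+)
L=np.array([[.104,-.065],[-.104,-.065],[-.104,.065],[.104,.065]])
W={}
W["top"]=np.array([onz(T,*pt(*p),.012)[:2] for p in [(150,86),(588,215),(510,489),(67,357)]])
W["scene"]=np.array([onz(S,*ps(*p),.012)[:2] for p in [(52,388),(398,80),(642,238),(300,583)]])
def tf(v,l):
    c,s=np.cos(v[2]),np.sin(v[2]);return l@np.array([[c,s],[-s,c]])+v[:2]
for k,w in W.items():
    r=least_squares(lambda v:(tf(v,L)-w).ravel(),[.55,.17,1.3]);print(k,r.x.round(4),(r.fun*1e3).round(1))
w=np.concatenate(list(W.values()))
v=least_squares(lambda v:(tf(v,np.tile(L,(2,1)))-w).ravel(),[.55,.17,1.3]).x
print("fix",v.round(4),np.degrees(v[2]))
P=lambda x,y,z:np.r_[tf(v,np.array([x,y])),z]
print("neck pred",P(.049,.002,.082).round(4),"tri",tri(T,pt(229,252),S,ps(268,284)),onz(T,*pt(229,252),.082).round(4),onz(S,*ps(268,284),.082).round(4))
print("grip pred",P(-.042,.012,.115).round(4),"scene",onz(S,*ps(451,102),.115).round(4),"top",onz(T,*pt(428,325),.115).round(4))
o=ctrl.get_obs();print(o["ee_pos"],o["eef_rot"])
for q in[(-.042,.012,.145),(-.042,.012,.085)]: print(proj(T,P(*q)),proj(S,P(*q)))
print("px top/scene crop grip ends obs",pt(428,300),ps(448,45),ps(455,160))
E
python3 m.py
```

```text
top [0.5474 0.1569 1.3104] [ 0.6  0.2  0.5 -0.6 -0.5  0.2 -0.5  0.2]
scene [0.5448 0.1597 1.3082] [ 0.8  1.  -0.5  0.4 -0.5 -0.6  0.1 -0.7]
fix [0.5461 0.1583 1.3093] 75.01925169088109
neck pred [0.5568 0.2061 0.082 ] tri (array([0.55670979, 0.20153007, 0.07364515]), np.float64(0.0027809315839420184)) [0.5546 0.2008 0.082 ] [0.5549 0.2074 0.082 ]
grip pred [0.5237 0.1208 0.115 ] scene [0.5199 0.1263 0.115 ] top [0.5242 0.1194 0.115 ]
[ 0.15345288 -0.52808165  0.22725656] [-3.14120859e+00  2.90171685e-06  2.82842117e-01]
[362.46046124 237.60819393] [331.77630084 187.0367862 ]
[359.82206685 239.77654905] [331.09952657 211.73872325]
px top/scene crop grip ends obs (361.8863636363636, 232.79545454545456) (331.4318181818182, 189.8409090909091) (333.02272727272725, 215.97727272727272)
```

The rows are not in the units I measure in: shifts go in shares of 50 mm and turns go in shares of 180 degrees. I convert before sending: -0.05 m is -1, 0.033 m is 0.66.

Emit:
shift_gripper(
  increments=[
    [0,0,-1,0,0,0],
    [0,0,-1,0,0,0],
    [0.66,-0.64,0,0,0,0],
    [0.66,-0.64,0,0,0,0],
    [0.66,-0.64,0,0,0,0],
    [0.66,-0.64,0,0,0,0],
    [0.66,-0.64,0,0,0,0],
    [0.66,-0.64,0,0,0,0],
    [0.66,-0.64,0,0,0,0],
    [0.66,-0.64,0,0,0,0],
  ],
  aperture=0.05,
)

```text
time_s: 1.3
ee_pos: [0.336, -0.2069, 0.3276]
eef_rot: [3.141, -0.0, 0.282]
force: [0.6, -0.8, -0.9]
grip_width: 0.0501
grip_force: 0.0
```

Emit:
shift_gripper(
  increments=[
    [0.66,-0.64,0,0,0,0],
    [0.66,-0.64,0,0,0,0],
    [0.66,-0.64,0,0,0,0],
    [0.66,-0.64,0,0,0,0],
    [0.66,-0.64,0,0,0,0],
    [0.66,-0.64,0,0,0,0],
    [0.66,-0.64,0,0,0,0],
    [0.66,-0.64,0,0,0,0],
    [0,0,0,0,0,-0.0446],
    [0,0,0,0,0,-0.0446],
  ],
)

```text
time_s: 2.3
ee_pos: [0.5178, 0.1121, 0.3267]
eef_rot: [-3.141, 0.001, 0.57]
force: [-0.5, -0.6, -0.0]
grip_width: 0.0499
grip_force: 0.0
```

Emit:
shift_gripper(
  increments=[
    [0,0,0,0,0,-0.0446],
    [0,0,0,0,0,-0.0446],
    [0,0,0,0,0,-0.0446],
    [0,0,0,0,0,-0.0446],
    [0,0,0,0,0,-0.0446],
    [0,0,0,0,0,-0.0146],
    [0,0,0,0,0,0],
  ],
)

```text
time_s: 3.0
ee_pos: [0.5176, 0.1109, 0.3274]
eef_rot: [-3.141, 0.0, 1.309]
force: [0.5, 0.1, -0.6]
grip_width: 0.05
grip_force: 0.0
```

```bash
cat > go.py <<'E'
import sys
from util import *
from scipy.spatial.transform import Rotation as R
o=ctrl.get_obs();r=R.from_euler("xyz",o["eef_rot"])
t=np.array([float(a) for a in sys.argv[1:4]]);w=R.from_euler("xyz",[np.pi,0,np.radians(float(sys.argv[4]))])
print("d tool",r.inv().apply(t-o["ee_pos"]).round(4),"rot",(r.inv()*w).as_rotvec().round(4),"q",o["qpos"].round(2),"F",o["force"].round(1),"M",o["moment"].round(2))
E
python3 go.py .523 .122 .22 75
```

```text
d tool [0.0122 0.0023 0.1074] rot [-0.0001  0.      0.0004] q [0.14 0.2  1.42 0.   1.53 0.4 ] F [ 0.5  0.1 -0.6] M [-0.01  0.01 -0.01]
```

Converted, 0.04 m is 0.8, 0.03 m is 0.6.

Emit:
shift_gripper(
  increments=[
    [0.24,0.04,0.6,0,0,0],
    [0,0,0.8,0,0,0],
    [0,0,0.8,0,0,0],
    [0,0,0.8,0,0,0],
    [0,0,0.6,0,0,0],
    [0,0,0.6,0,0,0],
    [0,0,0,0,0,0],
  ],
)

```text
time_s: 3.7
ee_pos: [0.5209, 0.1216, 0.1141]
eef_rot: [-3.136, 0.003, 1.307]
force: [-0.5, 0.2, 0.8]
grip_width: 0.05
grip_force: 0.0
```

```bash
python3 go.py .523 .122 .118 75
python3 - <<'E'
from util import *
for n,(x0,y0) in dict(top=(305,170),scene=(260,150)).items():
    im=vision.camera(n)["pixels"][y0:y0+110,x0:x0+110]
    cv2.imwrite(f"pics/{n}2.png",cv2.resize(im,None,fx=3.6,fy=3.6,interpolation=cv2.INTER_CUBIC))
cv2.imwrite("pics/b2.png",np.hstack([cv2.imread("pics/top2.png"),cv2.imread("pics/scene2.png")]))
E
```

```text
d tool [ 0.0009  0.0019 -0.0039] rot [-0.0057  0.0026 -0.0019] q [ 0.16  0.39  1.68 -0.    1.08  0.42] F [-0.5  0.2  0.8] M [-0.03 -0.08 -0.02]
```

View pics/b2.png

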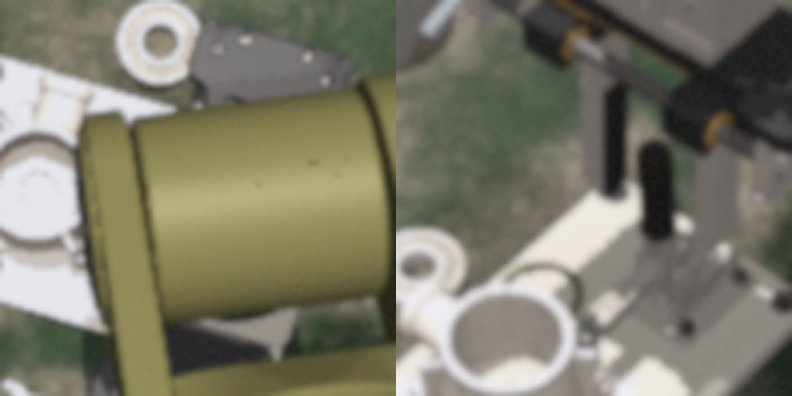

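In the scene crop the black handle (655,190) stands between the two fingers (610,130 and 715,180), so I'll close on it.

Emit:
shift_gripper(
  increments=[
    [0,0,0,0,0,0],
    [0,0,0,0,0,0],
    [0,0,0,0,0,0],
    [0,0,0,0,0,0],
    [0,0,0,0,0,0],
    [0,0,0,0,0,0],
    [0,0,0,0,0,0],
    [0,0,0,0,0,0],
  ],
  aperture=0.005,
  grip_force=25,
)

```text
time_s: 4.6
ee_pos: [0.5251, 0.1212, 0.1183]
eef_rot: [3.135, -0.001, 1.308]
force: [17.5, -5.6, -6.5]
grip_width: 0.0168
grip_force: 25.0
```

```bash
python3 go.py .523 .122 .118 75
python3 - <<'E'
import numpy as np
# grasp angle from 76 to 182 deg about (-59,47): steps in tool dx (fixture x), dz (down)
a=np.radians(np.linspace(74,180,15));x,z=70*np.cos(a),70*np.sin(a)
print(np.c_[np.diff(x),-np.diff(z)].round(1).tolist())
E
```

```text
d tool [ 0.0002 -0.0022  0.0003] rot [ 0.0065 -0.0012 -0.0007] q [ 0.16  0.39  1.67 -0.    1.07  0.42] F [17.5 -5.6 -6.5] M [-0.94 -3.1   0.04]
[[-9.0, -2.0], [-9.2, -0.7], [-9.2, 0.5], [-9.1, 1.7], [-8.8, 2.9], [-8.3, 4.0], [-7.7, 5.1], [-7.0, 6.0], [-6.1, 6.9], [-5.2, 7.7], [-4.1, 8.3], [-3.0, 8.7], [-1.8, 9.1], [-0.6, 9.2]]
```

Converted, 0.003 m is 0.06.

Emit:
shift_gripper(
  increments=[
    [0,0.06,0,0,0,0],
    [0,0,0,0,0,0],
    [0,0,0,0,0,0],
  ],
)

```text
time_s: 4.9
ee_pos: [0.5259, 0.1212, 0.1181]
eef_rot: [3.141, -0.0, 1.309]
force: [-0.1, -0.5, 5.0]
grip_width: 0.0164
grip_force: 25.0
```

```bash
python3 go.py .523 .122 .118 75
```

```text
d tool [ 0.     -0.003   0.0001] rot [ 0.0008 -0.0005 -0.0003] q [0.16 0.39 1.67 0.   1.08 0.42] F [-0.1 -0.5  5. ] M [-0.02  0.1   0.01]
```

Converted, -0.009 m is -0.18, -0.005 m is -0.1.

Emit:
shift_gripper(
  increments=[
    [-0.1,0,-0.02,0,0,0],
    [-0.1,0,-0.02,0,0,0],
    [-0.1,0,-0.01,0,0,0],
    [-0.1,0,0,0,0,0],
    [-0.18,0,0.01,0,0,0],
    [-0.18,0,0.034,0,0,0],
    [0,0,0,0,0,0],
  ],
)

```text
time_s: 5.6
ee_pos: [0.5159, 0.0837, 0.1184]
eef_rot: [3.14, -0.001, 1.308]
force: [0.0, 0.8, 4.5]
grip_width: 0.0165
grip_force: 25.0
```

```bash
python3 go.py .523 .122 .118 75
```

```text
d tool [ 0.0388 -0.0031  0.0004] rot [ 0.0012 -0.0006 -0.0008] q [0.09 0.36 1.72 0.   1.07 0.35] F [0.  0.8 4.5] M [ 0.2  -0.19 -0.01]
```

Converted, -0.0095 m is -0.19, -0.0084 m is -0.168.

Emit:
shift_gripper(
  increments=[
    [-0.19,0,0.08,0,0,0],
    [-0.19,0,0.112,0,0,0],
    [-0.168,0,0.14,0,0,0],
    [-0.146,0,0.166,0,0,0],
    [0,0,0,0,0,0],
  ],
)

```text
time_s: 6.1
ee_pos: [0.5067, 0.0493, 0.0931]
eef_rot: [3.141, 0.001, 1.308]
force: [-1.1, -5.8, 6.9]
grip_width: 0.0166
grip_force: 25.0
```

```bash
python3 go.py .523 .122 .118 75
```

```text
d tool [ 0.0744 -0.0031 -0.025 ] rot [ 0.0008  0.0012 -0.001 ] q [ 0.03  0.37  1.77 -0.    1.    0.29] F [-1.1 -5.8  6.9] M [-0.95  0.22  0.04]
```

Emit:
shift_gripper(
  increments=[
    [-0.12,0,0.184,0,0,0],
    [-0.088,0,0.2,0,0,0],
    [-0.054,0,0.212,0,0,0],
    [-0.022,0,0.24,0,0,0],
    [0,0,0,0,0,0],
  ],
)

```text
time_s: 6.6
ee_pos: [0.503, 0.036, 0.0504]
eef_rot: [3.141, 0.001, 1.308]
force: [1.4, -7.2, 2.0]
grip_width: 0.0163
grip_force: 25.0
```

```bash
python3 go.py .523 .122 .118 75
```

```text
d tool [ 0.0882 -0.003  -0.0677] rot [ 0.0002  0.0012 -0.0007] q [-0.    0.43  1.81 -0.    0.91  0.26] F [ 1.4 -7.2  2. ] M [-1.09 -0.16 -0.01]
```

Converted, 0.003 m is 0.06, 0.0002 m is 0.004.

Emit:
shift_gripper(
  increments=[
    [0.004,0,0.06,0,0,0],
    [0,0,0,0,0,0],
    [0,0,0,0,0,0],
  ],
)

```text
time_s: 6.9
ee_pos: [0.503, 0.036, 0.0483]
eef_rot: [3.141, 0.002, 1.309]
force: [-0.9, -11.8, 3.1]
grip_width: 0.0161
grip_force: 25.0
```

Emit:
shift_gripper(
  increments=[
    [0,0,0,0,0,0],
    [0,0,0,0,0,0],
    [0,0,0,0,0,0],
    [0,0,0,0,0,0],
  ],
  aperture=0.04,
)

```text
time_s: 7.3
ee_pos: [0.503, 0.0375, 0.048]
eef_rot: [-3.141, -0.0, 1.309]
force: [-0.4, 0.3, -0.1]
grip_width: 0.04
grip_force: 0.0
```

Emit:
shift_gripper(
  increments=[
    [0,0,-0.6,0,0,0],
    [0,0,-0.8,0,0,0],
    [0,0,-1,0,0,0],
    [0,0,-1,0,0,0],
    [-1,0,-0.8,0,0,0],
    [-1,0,0,0,0,0],
    [-1,0,0,0,0,0],
    [0,0,0,0,0,0],
  ],
)

```text
time_s: 8.1
ee_pos: [0.4658, -0.1009, 0.2495]
eef_rot: [3.141, 0.001, 1.304]
force: [-0.9, 0.2, 0.4]
grip_width: 0.0402
grip_force: 0.0
```

```bash
python3 - <<'E'
from util import *
for n,(x0,y0) in dict(top=(270,170),scene=(240,180)).items():
    im=vision.camera(n)["pixels"][y0:y0+130,x0:x0+130]
    cv2.imwrite(f"pics/{n}3.png",cv2.resize(im,None,fx=3,fy=3,interpolation=cv2.INTER_CUBIC))
cv2.imwrite("pics/b3.png",np.hstack([cv2.imread("pics/top3.png"),cv2.imread("pics/scene3.png")]))
E
```

```text
(no output)
```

View pics/b3.png

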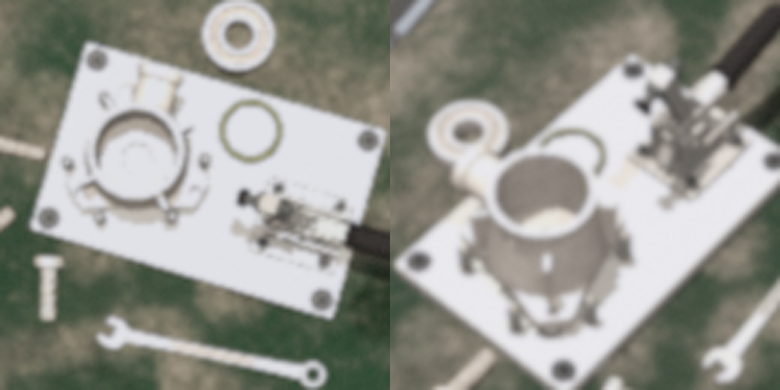

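The clamp arm now stands upright, with its foot at top crop (245,197), and the handle lies back. The housing is still seated, with its rim centre at top crop (139,156). Next I'll turn the tool 90° and approach the neck.

Converted, -0.143 rad / 3.1416 = -0.0455.

Emit:
shift_gripper(
  increments=[
    [0,0,0,0,0,-0.0455],
    [0,0,0,0,0,-0.0455],
    [0,0,0,0,0,-0.0455],
    [0,0,0,0,0,-0.0455],
    [0,0,0,0,0,-0.0455],
    [0,0,0,0,0,-0.0455],
    [0,0,0,0,0,-0.0455],
    [0,0,0,0,0,-0.0455],
    [0,0,0,0,0,-0.0455],
    [0,0,0,0,0,-0.0455],
  ],
  aperture=0.094,
)

```text
time_s: 9.2
ee_pos: [0.4675, -0.0953, 0.2491]
eef_rot: [3.141, -0.0, 2.747]
force: [-0.1, -0.1, 0.2]
grip_width: 0.0942
grip_force: 0.0
```

Emit:
shift_gripper(
  increments=[
    [0,0,0,0,0,-0.0455],
    [0,0,0,0,0,0],
    [0,0,0,0,0,0],
  ],
)

```text
time_s: 9.5
ee_pos: [0.4673, -0.0959, 0.2492]
eef_rot: [3.141, -0.0, 2.879]
force: [0.2, -0.1, -0.8]
grip_width: 0.0943
grip_force: 0.0
```

```bash
python3 go.py .558 .205 .25 165
```

```text
d tool [-0.0094  0.3142 -0.0008] rot [ 0.0001 -0.0002 -0.0008] q [-0.28  0.12  1.69  0.    1.33 -1.59] F [ 0.2 -0.1 -0.8] M [ 0.05 -0.21 -0.01]
```

Converted, 0.04 m is 0.8, 0.039 m is 0.78.

Emit:
shift_gripper(
  increments=[
    [-0.188,0.78,0,0,0,0],
    [0,0.78,0,0,0,0],
    [0,0.78,0,0,0,0],
    [0,0.78,0,0,0,0],
    [0,0.78,0,0,0,0],
    [0,0.78,0,0,0,0],
    [0,0.8,0,0,0,0],
    [0,0.8,0,0,0,0],
    [0,0,0,0,0,0],
    [0,0,0,0,0,0],
  ],
)

```text
time_s: 10.5
ee_pos: [0.5565, 0.205, 0.2487]
eef_rot: [-3.141, -0.001, 2.881]
force: [0.2, -0.1, -0.6]
grip_width: 0.0938
grip_force: 0.0
```

```bash
python3 go.py .558 .205 .088 165
```

```text
d tool [-0.0015  0.0005  0.1607] rot [-0.0006 -0.0007  0.001 ] q [ 0.29  0.38  1.36 -0.    1.4  -1.02] F [ 0.2 -0.1 -0.6] M [ 0.02 -0.17  0.  ]
```

Converted, 0.04 m is 0.8, 0.035 m is 0.7.

Emit:
shift_gripper(
  increments=[
    [-0.03,0.01,0.8,0,0,0],
    [0,0,0.8,0,0,0],
    [0,0,0.7,0,0,0],
    [0,0,0.4,0,0,0],
    [0,0,0.2,0,0,0],
    [0,0,0.2,0,0,0],
    [0,0,0.1,0,0,0],
    [0,0,0,0,0,0],
    [0,0,0,0,0,0],
  ],
)

```text
time_s: 11.4
ee_pos: [0.5588, 0.2043, 0.0901]
eef_rot: [3.141, 0.001, 2.882]
force: [-0.1, -0.1, 1.0]
grip_width: 0.094
grip_force: 0.0
```

```bash
python3 go.py .558 .205 .088 165
python3 - <<'E'
from util import *
for n,(x0,y0) in dict(scene=(230,170)).items():
    im=vision.camera(n)["pixels"][y0:y0+130,x0:x0+150]
    cv2.imwrite(f"pics/{n}4.png",cv2.resize(im,None,fx=4.4,fy=4.4,interpolation=cv2.INTER_CUBIC))
E
```

```text
d tool [0.0009 0.0005 0.0021] rot [0.0006 0.001  0.0018] q [ 0.29  0.54  1.52  0.    1.08 -1.02] F [-0.1 -0.1  1. ] M [ 0.06 -0.13  0.02]
```

View pics/scene4.png

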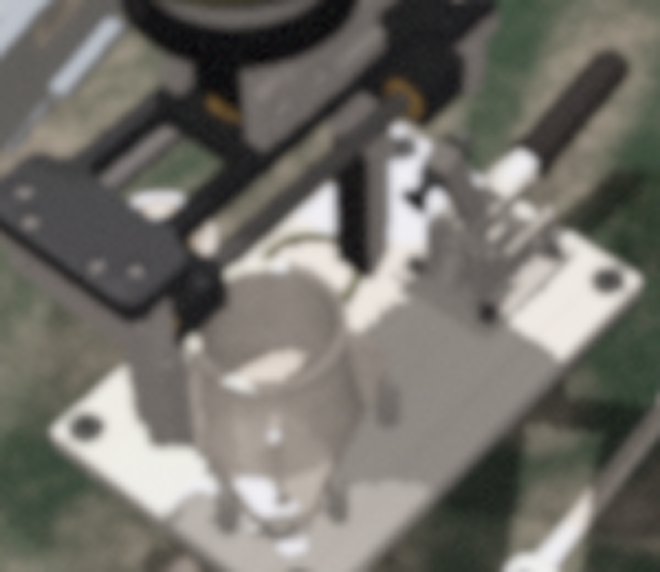

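The fingers straddle the neck: the +x one is at (165,380), the -x one at (362,200), and the rim is at (270,320). I'll close gently first.

Converted, 0.001 m is 0.02.

Emit:
shift_gripper(
  increments=[
    [0,0,0.02,0,0,0],
    [0,0,0,0,0,0],
    [0,0,0,0,0,0],
    [0,0,0,0,0,0],
    [0,0,0,0,0,0],
    [0,0,0,0,0,0],
    [0,0,0,0,0,0],
  ],
  aperture=0.055,
  grip_force=4,
)

```text
time_s: 12.15
ee_pos: [0.5584, 0.204, 0.0883]
eef_rot: [-3.141, -0.0, 2.882]
force: [-1.4, -4.0, 2.7]
grip_width: 0.0588
grip_force: 4.0
```

```bash
python3 go.py .558 .205 .088 165
```

```text
d tool [0.0006 0.0009 0.0003] rot [-0.0004 -0.0001  0.0019] q [ 0.29  0.54  1.52 -0.    1.08 -1.02] F [-1.4 -4.   2.7] M [-0.63  0.04 -0.03]
```

Converted, -0.001 m is -0.02.

Emit:
shift_gripper(
  increments=[
    [0,-0.02,0,0,0,0],
    [0,0,0,0,0,0],
    [0,0,0,0,0,0],
    [0,0,0,0,0,0],
  ],
)

```text
time_s: 12.55
ee_pos: [0.5583, 0.2036, 0.0884]
eef_rot: [3.141, 0.0, 2.882]
force: [-0.3, 3.2, 0.1]
grip_width: 0.0587
grip_force: 4.0
```

```bash
python3 go.py .558 .205 .088 165
```

```text
d tool [0.0006 0.0012 0.0004] rot [0.0007 0.0004 0.0022] q [ 0.29  0.54  1.52  0.    1.08 -1.02] F [-0.3  3.2  0.1] M [ 0.81 -0.45  0.  ]
```

Emit:
shift_gripper(
  increments=[
    [0,0.008,0,0,0,0],
    [0,0,0,0,0,0],
    [0,0,0,0,0,0],
    [0,0,0,0,0,0],
    [0,0,0,0,0,0],
  ],
  grip_force=45,
)

```text
time_s: 13.05
ee_pos: [0.5582, 0.2037, 0.0883]
eef_rot: [3.142, -0.0, 2.882]
force: [0.2, 2.4, 1.9]
grip_width: 0.0569
grip_force: 45.0
```

```bash
python3 go.py .558 .205 .088 165
```

```text
d tool [0.0006 0.0012 0.0003] rot [ 0.     -0.0001  0.002 ] q [ 0.29  0.54  1.52  0.    1.08 -1.02] F [0.2 2.4 1.9] M [ 0.57 -0.16  0.07]
```

Converted, -0.003 m is -0.06.

Emit:
shift_gripper(
  increments=[
    [0,0,-0.06,0,0,0],
    [0,0,-0.06,0,0,0],
    [0,0,-0.06,0,0,0],
    [0,0,0,0,0,0],
    [0,0,0,0,0,0],
    [0,0,0,0,0,0],
  ],
)

```text
time_s: 13.65
ee_pos: [0.5581, 0.2036, 0.0971]
eef_rot: [-3.141, -0.0, 2.882]
force: [-0.2, 1.4, -6.1]
grip_width: 0.0572
grip_force: 45.0
```

```bash
python3 go.py .558 .205 .188 165
```

```text
d tool [ 0.0005  0.0013 -0.0909] rot [-0.0002 -0.0003  0.002 ] q [ 0.29  0.53  1.52 -0.    1.09 -1.02] F [-0.2  1.4 -6.1] M [ 0.07 -0.11  0.04]
```

Converted, -0.012 m is -0.24, -0.01 m is -0.2.

Emit:
shift_gripper(
  increments=[
    [0,0,-0.1,0,0,0],
    [0,0,-0.16,0,0,0],
    [0,0,-0.2,0,0,0],
    [0,0,-0.24,0,0,0],
    [0,0,-0.24,0,0,0],
    [0,0,-0.24,0,0,0],
    [0,0,-0.24,0,0,0],
    [0,0,-0.2,0,0,0],
    [0,0,-0.14,0,0,0],
    [0,0,-0.06,0,0,0],
  ],
)

```text
time_s: 14.65
ee_pos: [0.5584, 0.2037, 0.1891]
eef_rot: [3.141, 0.001, 2.882]
force: [-0.0, -0.5, -6.7]
grip_width: 0.0563
grip_force: 45.0
```

Emit:
shift_gripper(
  increments=[
    [0,0,0,0,0,0],
    [0,0,0,0,0,0],
    [0,0,0,0,0,0],
    [0,0,0,0,0,0],
    [0,0,0,0,0,0],
    [0,0,0,0,0,0],
    [0,0,0,0,0,0],
    [0,0,0,0,0,0],
    [0,0,0,0,0,0],
    [0,0,0,0,0,0],
  ],
)

```text
time_s: 15.65
ee_pos: [0.5583, 0.2037, 0.1883]
eef_rot: [3.142, 0.0, 2.882]
force: [0.3, -0.1, -6.0]
grip_width: 0.0568
grip_force: 45.0
```

```bash
python3 go.py .558 .2037 .188 165
python3 - <<'E'
from util import *
for n,(x0,y0) in dict(scene=(220,130),top=(260,150)).items():
    im=vision.camera(n)["pixels"][y0:y0+180,x0:x0+150]
    cv2.imwrite(f"pics/{n}5.png",cv2.resize(im,None,fx=2.66,fy=2.66,interpolation=cv2.INTER_CUBIC))
cv2.imwrite("pics/b5.png",np.hstack([cv2.imread("pics/top5.png"),cv2.imread("pics/scene5.png")]))
E
```

```text
d tool [ 0.0003 -0.0001  0.0003] rot [0.     0.0001 0.002 ] q [ 0.29  0.43  1.44 -0.    1.27 -1.02] F [ 0.3 -0.1 -6. ] M [ 0.02 -0.09  0.01]
```

View pics/b5.png

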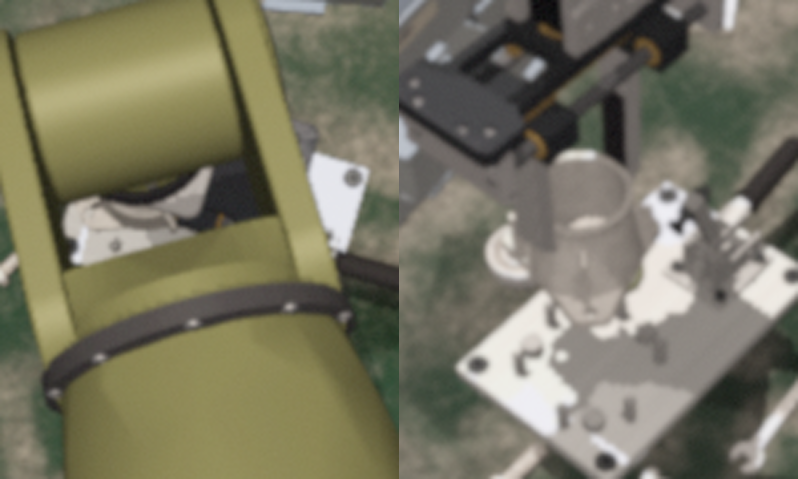

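The housing hangs level in the fingers, with its rim at (590,190). The dowels below are bare, at about (520,360) and (565,415), and the clamp arm is still upright. The tool has risen 100 mm and is steady, so I'll hand in.

```bash
python3 -c "
from station import ctrl, vision
print(ctrl.hand_in())"
```

```text
the job is handed in; nothing more can be done
None
```

The job is handed in: the clamp arm is swung up, and the housing is held by its neck, level and still, about 100 mm above its seat, with none of the small parts touched.

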